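Feed a sample pot round the lane into the classroom reader

TASK

Stand the sample pot with the orange lid in the open mouth of the reader's feed lane, then push it along the lane and round the bend without forcing it against the rails, and on gently until the yellow seat plate is fully in at its stop (never pressing harder than 25 N). Leave the pot standing there, let go, and do not disturb the other pots and things.

Things in the scene. Friction and masses are not known exactly. Their poses are not given: they have to be found in the camera images.
- pot_orange_center (a point): the sample pot to load, the one with the ORANGE lid: a round grey foot (diameter 64, 10 high) carrying a clear pot (diameter 44, from 10 to 50 mm above the underside) with a lid (diameter 41) on top; 60 mm tall in all, about 0.18 kg, stands upright on the table. This point is on its axis, 30 mm above its underside; z is up along its axis
- pot_white_center (a point): a pot of the same make with a white lid, to be left alone; point on its axis 30 mm above its underside
- pot_blue_center (a point): a pot of the same make with a blue lid, to be left alone; point on its axis 30 mm above its underside
- bowl: grey bowl, 120 mm across, 50 high, bystander; origin at the centre of its underside
- dish: shallow glass dish, 100 mm across, 18 high, bystander; origin at the centre of its underside
- spatula_grip (a point): spatula lying flat, bystander; point at its handle
- spoon_grip (a point): wooden spoon lying flat, bystander; point at its handle
- board: fixed white board, 280 (x) by 320 (y), 12 thick; origin on the table; its top, the lane's floor, is 12 mm up. Blue rails on it form a lane with a bend, leading to a white reader. THE RAILS, READER AND SEAT PLATE ARE BOLTED ON TOGETHER IN SLOTS AND STAND UP TO 5 MM OFF NOMINAL IN THE BOARD'S x AND IN ITS y, anew each time; this is not measured. They bear at most 25 N
- mouth (a point): point of the board (no rail shift included) at (-105, -90, 12) mm in its frame: centre of the lane's open mouth, on the floor. Here the pot can be set down from above. From it the pot's axis nominally runs straight along the board's +x. From 39 to 70 mm past it flared walls (93 narrowing to 67 mm apart) lead into the lane
- bend (a point): point of the board at (0, -20, 12) mm: nominal centre of the bend. The pot's axis nominally goes straight to (0, -90), then turns left a quarter circle of radius 70 about this point to (70, -20), then runs straight along +y. The lane is 67 mm wide, rails 20 high; lips overhang the foot by 5 mm a side with a 4.5 mm gap, so the pot can only be slid in, not dropped in
- home (a point): point of the board at (70, 52, 12) mm: nominal middle of the span in which the foot centre of the fully home pot lies. Where along the lane the seat plate and its stop have been set differs each time and is not measured: home is up to 17 mm before or beyond this point along +y, to be found by feel. The flat face of the reader box, 95 mm high over the board, is about 55 mm beyond this point
- seat_plate (a joint): yellow seat plate (50 wide, 32 high, from 12 to 44 mm above the board's top) standing across the end of the lane; the clear part of the pot meets it. Its value is only its travel along the board's +y: 0 = out, 0.008 m = fully in at a hard stop, where the pot is home. It drags with about 5 N, has no spring and stays where it is left. The stop's own place in the lane is set by hand, unknown
Mind the look-alikes: they are no part of the job. What is shaped like the part that bears pot_orange_center but green is not meant.

How it is judged:
By the outcome, as a careful person would: the job done as asked, in the order asked, and still so for the second after the job is handed in, with the robot touching nothing.
It also fails if it takes over 72 s, if anything falls off the work surface, if the arm or the gripper's body presses on something with over 40 N, if the wrist force passes 120 N, or if a joint passes its speed limit or range.

ROBOT

A 6-joint arm with a two-finger parallel gripper is mounted at the origin on the work surface. World frame = base frame: x ahead of the robot, y to its left, z up, the work surface at z = 0. Lengths are in m, angles in rad, forces in N, time in s.
With the tool pointing down it reaches from about 0.375 to 0.9 m from the base axis. Payload 3.1 kg.
Tool frame: the origin (TCP) lies at the very end of the fingers, on their centre line; the grasp point (between the pads) lies 19 mm behind it (grip_depth is the distance from the TCP to the grasp point, in m); z points along the fingers, y is the line along which they close (so a half turn about z gives the same grasp; the last joint's range is limited). The gripper opens to 85 mm and grips with 20 to 120 N. Pads are 22 mm wide; open, the fingers measure 114 mm over their backs; the gripper's body (76 mm by 85 mm) begins 54 mm behind the grasp point. The pads swing forward as they close: fully open they stand 13 mm farther back than shut.
Start: joints at [1.167, 0.527, 1.433, -0, 1.181, -0.178], TCP at [0.139, 0.609, 0.206] pointing down, gripper open.
Joint ranges: [-3.08, 3.08], [-0.75, 2.2], [0.22, 2.44], [-1.43, 4.57], [0, 2.65], [-2.85, 2.85]. Speed limits (rad/s): [2.79, 2.79, 3.14, 3.14, 3.14, 3.14].

INTERFACE

Orientations are given as a unit quaternion [x, y, z, w].
In Python, from station import * gives the robot as it stands.
- The arm moves only by the tool apply_moves, never from a script. Its argument "plan" is a list of rows, each a list of 7 numbers: the shift along the tool's x, y, z in m, then the turn, a rotation vector about the tool's x, y, z in rad, then the gripper command: -1 is fully open, 1 is shut, values between are in proportion. In form: [[dx, dy, dz, wx, wy, wz, jaw], ...]. A call has 1 to 8 rows; each row shifts and turns the commanded pose from where the row before left it, along the tool's axes as they then stand; what a row does not reach is not made up. A row lasts 1/8 s, in which the tool goes at most 62.5 mm and 10.7 degrees, less where a joint would pass 70% of its speed; a pose out of reach is approached as far as the arm can. A call is refused whole if a number of a shift passes 0.0625 or a number of a turn 0.188, either way. A call with a gripper value outside its range is refused whole. The fingers move at their own pace and stop on an object; "force" is the grip in N (left out, the last holds). Time passes only in rows, so rows that do not move let the fingers close. It gives the time, the measured TCP pose, the force, the opening and the grip force at its end, in the units of the state.
- sense(): the state, without advancing time (a new reading comes with each control period).
- snapshot(name): name is "side" or "top"; returns the picture (400x640x3 uint8, red, green, blue); there is no depth.
- calibration(name): a dict with "camera_matrix" (3x3 intrinsics, pixels), "R" (3x3) and "t" (3): a world point X has camera coordinates R X + t. Camera axes: x right, y down, z forward; pixel columns grow to the right and rows downward; lengths in m; the calibration is good to about 2 mm. A picture is of the moment at which its call begins. calibration takes no time and is no camera call.
- sign_off(): hands the job in; it is judged then, once.
The state is a dict: "t": time; "q": joint angles; "qd": joint speeds; "tau": joint torques, N m; "tcp_pos": TCP position; "tool_rot": TCP orientation; "force": force on the tool from outside, world axes, zero at the start; "ft_torque": the same for the moment, N m; "finger_gap": opening from 0.0 (shut) to 1.0 (fully open); "gripper_force": force on a finger pad.
Only numpy, scipy, OpenCV 4.12 (cv2) and the standard library are available. Lean on these libraries where they do the work, as an engineer would, in place of code of your own. Each camera call takes 0.05 s, during which the arm holds its last target. There are 200 camera calls.

## Working session

There is one attempt and no reset: what is moved stays moved. The work goes in short steps, Python scripts to look and compute and a tool call to move; the robot and the scene stay as the last step left them, time stands still between calls to the robot, and variables do not carry over. Pictures are saved under pics/ and viewed, at most 10 in all, crops included, and the job is handed in when it is done.

Besides the shell and the picture viewer there is one more tool, called by a JSON object that holds its "op" and its "data", one argument or row to a line. apply_moves: Moves the arm, as the interface text tells. Its arguments: {"type":"object","properties":{"plan":{"type":"array"},"force":{"type":"number"}},"required":["plan"]}

```bash
mkdir -p pics; cat > h.py <<'E'
from station import *
import numpy as np, cv2
def save(n,img): cv2.imwrite('pics/'+n+'.png',cv2.cvtColor(img,cv2.COLOR_RGB2BGR))
def ray(cam,u,v,z):
    c=calibration(cam);K=np.array(c['camera_matrix']);R=np.array(c['R']);t=np.array(c['t'])
    d=R.T@np.linalg.solve(K,[u,v,1.]);o=-R.T@t
    return o+d*(z-o[2])/d[2]
def proj(cam,X):
    c=calibration(cam);p=np.array(c['camera_matrix'])@(np.array(c['R'])@np.array(X)+np.array(c['t']));return p[:2]/p[2]
E
python3 - <<'E'
from h import *
a=snapshot('top');b=snapshot('side')
np.save('top0.npy',a);np.save('side0.npy',b)
save('top0',a);save('side0',b)
for n in('top','side'):
    c=calibration(n);R=np.array(c['R']);print(n,-R.T@np.array(c['t']),R[2],np.array(c['camera_matrix'])[0,0])
s=sense();print(s['t'],s['tcp_pos'],s['tool_rot'],s['force'],s['finger_gap'])
E
```

```text
top [ 0.3854202  -0.03075683  1.35896024] [ 0.10254716  0.00625114 -0.9947085 ] 366.9323384651431
side [ 0.0026877  -1.11609141  0.79349339] [ 0.3917642   0.75395593 -0.52732464] 379.7899437673048
0.1 [0.13898321 0.60862115 0.20531968] [ 1.12160229e-01  9.93689611e-01 -9.69649184e-04 -3.14721542e-04] [-0.6285669   0.27356643 -0.37301415] 1.0006133055278492
```

View pics/top0.png

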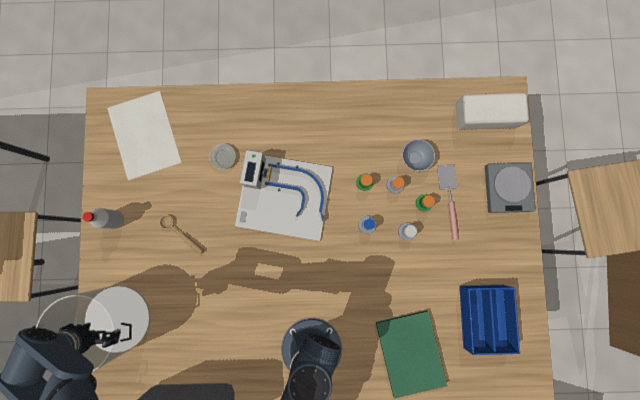

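View pics/side0.png

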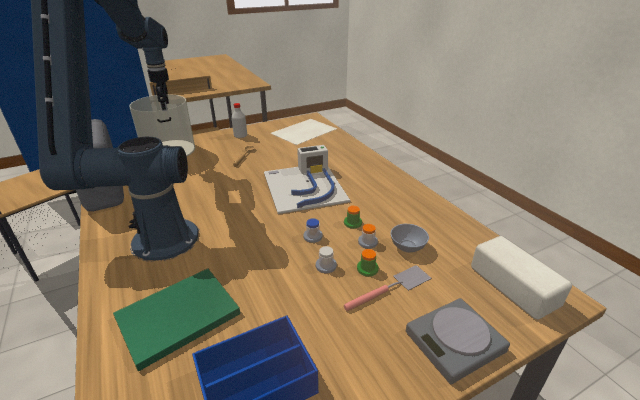

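Three orange lids in the top view: (366,182) with a green foot, (397,184) with a grey foot and (426,202) with a green foot. The grey-footed one at (397,184) fits the description. I'll confirm it in an enlarged crop together with the board.

```bash
python3 - <<'E'
from h import *
a=np.load('top0.npy')
c=cv2.resize(a[140:250,230:460],(0,0),fx=3.45,fy=3.45,interpolation=cv2.INTER_CUBIC)
b=np.load('side0.npy')
d=cv2.resize(b[140:290,255:440],(0,0),fx=1.4,fy=1.4,interpolation=cv2.INTER_CUBIC)
o=np.zeros((600,800,3),np.uint8);o[:c.shape[0],:c.shape[1]]=c[:, :800];o[c.shape[0]:c.shape[0]+d.shape[0],:d.shape[1]]=d[:600-c.shape[0]]
save('crop0',o);print(c.shape)
# orange lids & others
hsv=cv2.cvtColor(a,cv2.COLOR_RGB2HSV)
def blobs(lo,hi,z,nm,amin=15):
    m=cv2.inRange(hsv,np.array(lo),np.array(hi));n,l,s,ce=cv2.connectedComponentsWithStats(m)
    for i in range(1,n):
        if s[i,4]>=amin and 230<ce[i][0]<470 and 130<ce[i][1]<260: print(nm,s[i],ce[i].round(1),ray('top',*ce[i],z).round(4))
blobs((5,150,120),(16,255,255),.06,'orange')
blobs((100,120,60),(125,255,255),.032,'blue')
# board corners guess: white
m=cv2.inRange(hsv,(0,0,190),(180,40,255));m[:, :225]=0;m[:,350:]=0;m[:130]=0;m[260:]=0
cn=max(cv2.findContours(m,0,1)[0],key=cv2.contourArea)
print(cv2.approxPolyDP(cn,3,True)[:,0])
E
```

```text
(380, 794, 3)
orange [361 174  11  12 103] [366.2 179.6] [ 0.5943 -0.2133  0.06  ]
orange [393 177  12  11  97] [398.2 182.2] [ 0.5822 -0.3271  0.06  ]
orange [423 195  12  12 106] [428.2 200.7] [ 0.5129 -0.4303  0.06  ]
blue [269 164  55  48 168] [304.2 179.8] [0.6038 0.0094 0.032 ]
blue [265 182  40  34 121] [290.  191.9] [0.5607 0.0621 0.032 ]
blue [364 219  11  11  97] [368.9 223.7] [ 0.4376 -0.2209  0.032 ]
[[240 198]
 [235 225]
 [319 239]
 [319 197]
 [308 181]
 [279 175]
 [278 181]
 [300 184]
 [308 191]
 [307 208]
 [296 222]
 [293 215]
 [300 205]
 [297 197]
 [292 199]
 [294 196]
 [262 189]
 [255 211]
 [241 209]]
```

View pics/crop0.png

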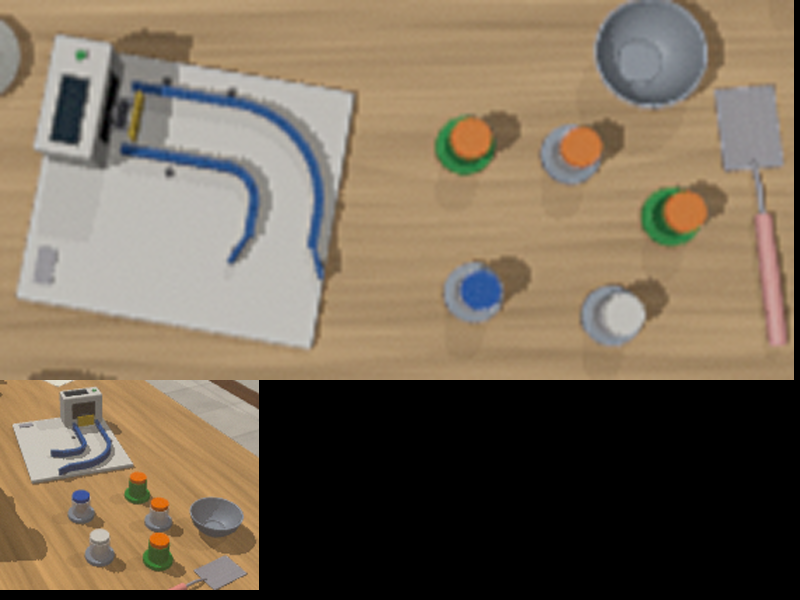

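Confirmed: the grey-footed orange pot is at crop (575,148), full image (397,184), and its orange-lidded neighbours have green feet. The reader is at the board's upper left and the mouth is at its lower right, so the board is yawed by about -10°. Next I'll fit the board and rail poses.

```bash
cat > fit.py <<'E'
from h import *
from scipy.optimize import least_squares, minimize
from scipy.ndimage import map_coordinates
def fitboard(img):
    g=cv2.cvtColor(img,cv2.COLOR_RGB2GRAY).astype(float); s=cv2.cvtColor(img,cv2.COLOR_RGB2HSV)[...,1].astype(float)
    def W(p,x,y,z):return np.array([p[0]+x*np.cos(p[2])-y*np.sin(p[2]),p[1]+x*np.sin(p[2])+y*np.cos(p[2]),z])
    E=[('x',-.14,np.linspace(-.14,.13,40)),('y',-.16,np.linspace(-.13,.12,30)),('y',.16,np.linspace(-.12,.0,20)),('x',.14,np.linspace(-.15,.03,30))]
    p=np.array([.535,.045,-.173])
    for it in range(4):
        w=.02 if it<2 else .01; obs=[]
        for k,c,v in E:
            for q in v:
                f=(lambda d:(c+d,q)) if k=='x' else (lambda d:(q,c+d))
                ds=np.arange(-w,w,.0005);uv=np.array([proj('top',W(p,*f(d),.012)) for d in ds])
                pr=map_coordinates(s,[uv[:,1],uv[:,0]],order=1);gr=abs(np.gradient(np.convolve(pr,np.ones(5)/5,'same')));gr[:5]=0;gr[-5:]=0
                i=gr.argmax()
                m=gr>0.5*gr[i]; m&=abs(ds-ds[i])<.004
                if gr[i]>1: obs.append((k,c,W(p,*f((ds[m]*gr[m]).sum()/gr[m].sum()),.012)))
        def res(p):
            r=[]
            for k,c,X in obs:
                d=X[:2]-p[:2];l=(d[0]*np.cos(p[2])+d[1]*np.sin(p[2]),-d[0]*np.sin(p[2])+d[1]*np.cos(p[2]))
                r.append(l[0 if k=='x' else 1]-c)
            return np.array(r)
        o=least_squares(res,p,loss='soft_l1',f_scale=.001);p=o.x
    r=res(p)
    for k,c,_ in E: 
        q=[a for a,b in zip(r,obs) if b[0]==k and b[1]==c];print(k,c,len(q),np.median(q).round(4),np.std(q).round(4))
    return p
if __name__=='__main__':
    img=np.load('top0.npy');p=fitboard(img);print('board',p)
    # rails: unwarp pixels at z=.032 to board frame
    blue=np.clip((img[...,2].astype(float)-img[...,0])/90,0,1)
    v,u=np.mgrid[150:250,235:340];n=4
    sub=(np.arange(n)+.5)/n-.5
    U=(u[...,None,None]+sub).reshape(*u.shape,1,n)+np.zeros((1,1,n,1));V=v[...,None,None]+sub[None,None,:,None]+0*U
    def toB(z):
        c=calibration('top');K=np.array(c['camera_matrix']);R=np.array(c['R']);t=np.array(c['t']);o=-R.T@t
        d=np.stack([U,V,np.ones_like(U)],-1)@np.linalg.inv(K).T@R;X=o+d*((z-o[2])/d[...,2])[...,None]
        a=X[...,0]-p[0];b=X[...,1]-p[1];return a*np.cos(p[2])+b*np.sin(p[2]),-a*np.sin(p[2])+b*np.cos(p[2])
    zs=[.032,.027,.022,.017];B=[toB(z) for z in zs]
    def off(x,y):  # signed lateral offset, right of path +
        r=np.hypot(x,y+.02)-.07
        o=np.where((x<0),-(y+.09),np.where(y>-.02,x-.07,r));return o
    x0,y0=B[0];xm,ym=x0.mean((2,3)),y0.mean((2,3))
    val=((xm>-.03)&(ym<.03)&(abs(off(xm,ym))<.05)&((xm>0)|(ym<-.02)))&((ym<-.02)|(xm>0))
    def mod(q):
        m=np.zeros(U.shape,bool)
        for z,(x,y) in zip(zs,B):
            o=abs(off(x-q[0],y-q[1]));m|=(o>(.0285 if z>.03 else .0335))&(o<.0335+q[2])
        return m.mean((2,3))
    def cost(q):
        m=mod(q);b=blue[150:250,235:340][val];mm=m[val];a=(mm@b)/(mm@mm+1e-9);return ((b-a*mm)**2).sum()
    best=min((minimize(cost,[a,b,t],method='Nelder-Mead',options=dict(initial_simplex=np.array([[a,b,t],[a+.003,b,t],[a,b+.003,t],[a,b,t+.003]]))) for a in(-.003,.003) for b in (-.003,.003) for t in (.002,.006)),key=lambda o:o.fun)
    print('rail',best.x,best.fun,(blue[150:250,235:340][val]**2).sum(),val.sum())
    for z,x,y in((.012,-.105,-.09),(.012,.07,.052)):
        print(p[0]+x*np.cos(p[2])-y*np.sin(p[2]),p[1]+x*np.sin(p[2])+y*np.cos(p[2]))
    # side camera lid cross-check
    h=cv2.cvtColor(np.load('side0.npy'),cv2.COLOR_RGB2HSV);m=cv2.inRange(h,(5,150,120),(16,255,255))
    nn,l,s,ce=cv2.connectedComponentsWithStats(m)
    for i in range(1,nn):
        if s[i,4]>30: print('side',ce[i],s[i],ray('side',*ce[i],.056))
    print('pred side px of lid mid',proj('side',[.5822,-.3271,.055]))
E
python3 fit.py
```

```text
Traceback (most recent call last):
  File "fit.py", line 31, in <module>
    img=np.load('top0.npy');p=fitboard(img);print('board',p)
                              ~~~~~~~~^^^^^
  File "fit.py", line 14, in fitboard
    ds=np.arange(-w,w,.0005);uv=np.array([proj('top',W(p,*f(d),.012)) for d in ds])
                                          ~~~~^^^^^^^^^^^^^^^^^^^^^^^
  File "h.py", line 9, in proj
    c=calibration(cam);p=np.array(c['camera_matrix'])@(np.array(c['R'])@np.array(X)+np.array(c['t']));return p[:2]/p[2]
ValueError: time passes only in moves, steps and waits
```

```bash
python3 - <<'E'
s=open('h.py').read()
s=s.replace("import numpy as np, cv2","import numpy as np, cv2\nfrom functools import lru_cache\nimport station\ncalibration=lru_cache(None)(station.calibration)")
open('h.py','w').write(s)
E
python3 fit.py
```

```text
x -0.14 22 -0.0002 0.0015
y -0.16 13 0.0003 0.0035
y 0.16 0 nan nan
x 0.14 13 0.0011 0.0026
board [ 0.51821503 -0.05739133 -0.21999049]
rail [ 0.02242859 -0.09448732  0.05592321] 23.755133994834218 27.533333333333335 664
0.3961057490516574 -0.12230915071466143
0.597875454005504 -0.02191997718067084
side [353.20454545 209.09090909] [348 205  12   9  88] [ 0.60028139 -0.20912694  0.056     ]
side [368.50892857 228.0625    ] [362 223  14  11 112] [ 0.58694479 -0.32365322  0.056     ]
side [368.30434783 254.06521739] [361 249  15  12 138] [ 0.51668824 -0.42813721  0.056     ]
pred side px of lid mid [367.84531649 229.31322018]
  return _methods._mean(a, axis=axis, dtype=dtype,
  ret = ret.dtype.type(ret / rcount)
  ret = _var(a, axis=axis, dtype=dtype, out=out, ddof=ddof,
  arrmean = um.true_divide(arrmean, div, out=arrmean,
  ret = ret.dtype.type(ret / rcount)
```

```bash
python3 - <<'E'
s=open('fit.py').read()
s=s.replace("p=np.array([.535,.045,-.173])","""A,Bc,C=[ray('top',*q,.012)[:2] for q in((332.9,166.7),(320.4,240.9),(235.2,226.1))]
    m=(A+C)/2;p=np.array([*m,np.arctan2(*(A-Bc)[::-1])]);print('init',p,np.linalg.norm(A-Bc),np.linalg.norm(C-Bc))""")
s=s.replace("w=.02 if it<2 else .01","w=.012 if it<2 else .008").replace(",p[2])","",0)
open('fit.py','w').write(s)
E
python3 fit.py 2>/dev/null
```

```text
init [ 0.54770687  0.08439762 -0.19350885] 0.2788688513506555 0.31736068696921327
x -0.14 40 -0.0003 0.0003
y -0.16 30 -0.0002 0.0012
y 0.16 20 0.0002 0.0004
x 0.14 30 0.0007 0.0006
board [ 0.54837399  0.08738856 -0.19400465]
rail [-6.66650610e-06 -1.79977732e-02  5.02511226e-03] 6.087994990474776 185.2817283950617 1411
0.42799269172938975 0.01931990460005406
0.6270858739376657 0.12491774926642146
side [353.20454545 209.09090909] [348 205  12   9  88] [ 0.60028139 -0.20912694  0.056     ]
side [368.50892857 228.0625    ] [362 223  14  11 112] [ 0.58694479 -0.32365322  0.056     ]
side [368.30434783 254.06521739] [361 249  15  12 138] [ 0.51668824 -0.42813721  0.056     ]
pred side px of lid mid [367.84531649 229.31322018]
```

{"op": "apply_moves", "data": {
  "plan": [
    [0, 0, -0.06, 0, 0, 0, -1],
    [0, 0, -0.06, 0, 0, 0, -1],
    [0, 0, 0, 0, 0, 0.18, -1],
    [0, 0, 0, 0, 0, 0.18, -1],
    [0, 0, 0, 0, 0, 0.18, -1],
    [0, 0, 0, 0, 0, 0.18, -1],
    [0, 0, 0, 0, 0, 0.18, -1],
    [0, 0, 0, 0, 0, 0.18, -1]
  ],
  "force": 30
}}

```text
t: 1.1
tcp_pos: [0.1391, 0.6089, 0.3255]
tool_rot: [0.609, 0.793, -0.001, 0.0]
force: [-0.0, 0.1, -0.9]
finger_gap: 1.002
gripper_force: 0.0
```

{"op": "apply_moves", "data": {
  "plan": [
    [0, 0, 0, 0, 0, 0.18, -1],
    [0, 0, 0, 0, 0, 0.18, -1],
    [-0.03, 0.05, 0, 0, 0, 0.1, -1],
    [-0.03, 0.05, 0, 0, 0, 0, -1],
    [-0.03, 0.05, 0, 0, 0, 0, -1],
    [-0.03, 0.05, 0, 0, 0, 0, -1],
    [-0.03, 0.05, 0, 0, 0, 0, -1],
    [-0.03, 0.05, 0, 0, 0, 0, -1]
  ]
}}

```text
t: 2.1
tcp_pos: [0.4036, 0.3778, 0.3258]
tool_rot: [0.772, 0.635, -0.0, -0.0]
force: [0.3, 0.4, 0.4]
finger_gap: 0.997
gripper_force: 0.0
```

{"op": "apply_moves", "data": {
  "plan": [
    [-0.052, 0.026, 0, 0, 0, 0, -1],
    [-0.052, 0.026, 0, 0, 0, 0, -1],
    [-0.052, 0.026, 0, 0, 0, 0, -1],
    [-0.052, 0.026, 0, 0, 0, 0, -1],
    [-0.052, 0.026, 0, 0, 0, 0, -1],
    [-0.052, 0.026, 0, 0, 0, 0, -1],
    [-0.052, 0.026, 0, 0, 0, 0, -1],
    [-0.052, 0.026, 0, 0, 0, 0, -1]
  ]
}}

```text
t: 3.1
tcp_pos: [0.5265, -0.0708, 0.3259]
tool_rot: [0.772, 0.635, -0.0, -0.0]
force: [0.3, 0.6, -0.9]
finger_gap: 1.001
gripper_force: 0.0
```

{"op": "apply_moves", "data": {
  "plan": [
    [-0.052, 0.026, 0, 0, 0, 0, -1],
    [-0.052, 0.026, 0, 0, 0, 0, -1],
    [-0.052, 0.026, 0.03, 0, 0, 0, -1],
    [-0.045, 0.02, 0.03, 0, 0, 0, -1],
    [0, 0, 0, 0, 0, 0, -1],
    [0, 0, 0, 0, 0, 0, -1]
  ]
}}

```text
t: 3.85
tcp_pos: [0.5829, -0.282, 0.2671]
tool_rot: [0.772, 0.635, 0.0, -0.001]
force: [0.4, 0.3, 0.9]
finger_gap: 0.997
gripper_force: 0.0
```

```bash
cat >> h.py <<'E'
from scipy.spatial.transform import Rotation as Ro
TH=-0.194
RB=np.array([[np.cos(TH),-np.sin(TH)],[np.sin(TH),np.cos(TH)]])
O=np.array([0.5449,0.06973])  # rail frame origin (board centre + rail shift)
def rel(xy): return RB.T@(np.array(xy)[:2]-O)
def wor(xy): return O+RB@np.array(xy)
def st():
    s=sense();R=Ro.from_quat(s['tool_rot']).as_matrix();f=np.array(s['force'])
    print('t',round(s['t'],2),'tcp',np.round(s['tcp_pos'],4),'rail xy mm',(rel(s['tcp_pos'])*1e3).round(1),'yhead',round(float(np.arctan2(R[1,1],R[0,1])),4),'z',R[:,2].round(3),'F board',(RB.T@f[:2]).round(1),f[2].round(1),'gap',round(s['finger_gap'],3),'gf',round(s['gripper_force'],1))
    return s
E
python3 - <<'E'
from h import *
s=st();d=RB.T@(np.array([.584,-.326])-s['tcp_pos'][:2]);print('need tool x,y',d[1],d[0])
E
```

```text
t 3.85 tcp [ 0.5829 -0.282   0.2671] rail xy mm [ 105.1 -337.8] yhead -0.1943 z [-0.001  0.002 -1.   ] F board [0.3 0.4] 0.9 gap 0.997 gf 0.0
need tool x,y -0.04298709319176242 0.009543038237774925
```

{"op": "apply_moves", "data": {
  "plan": [
    [-0.043, 0.0095, 0.05, 0, 0, 0, -0.5],
    [0, 0, 0.06, 0, 0, 0, -0.5],
    [0, 0, 0.05, 0, 0, 0, -0.5],
    [0, 0, 0, 0, 0, 0, -0.5],
    [0, 0, 0.04, 0, 0, 0, -0.5],
    [0, 0, 0.027, 0, 0, 0, -0.5],
    [0, 0, 0.012, 0, 0, 0, -0.5],
    [0, 0, 0, 0, 0, 0, -0.5]
  ]
}}

```text
t: 4.85
tcp_pos: [0.5854, -0.324, 0.0334]
tool_rot: [0.772, 0.636, 0.0, 0.001]
force: [0.3, 1.1, -0.1]
finger_gap: 0.756
gripper_force: 0.0
```

```bash
python3 - <<'E'
from h import *
st();b=snapshot('side');a=snapshot('top')
c=cv2.resize(b[170:270,310:440],(0,0),fx=4,fy=4,interpolation=cv2.INTER_CUBIC);save('g1',c)
E
```

```text
t 4.85 tcp [ 0.5854 -0.324   0.0334] rail xy mm [ 115.6 -378.5] yhead -0.1932 z [ 0.002 -0.001 -1.   ] F board [0.1 1.2] -0.1 gap 0.756 gf 0.0
```

View pics/g1.png

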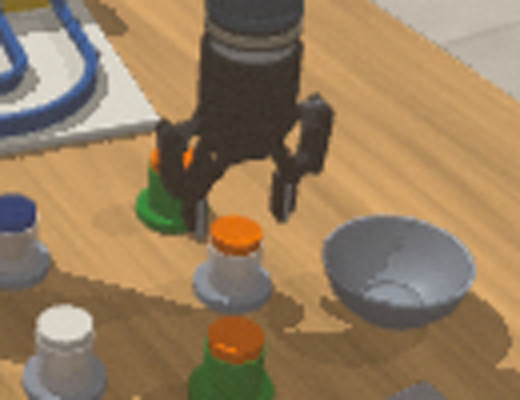

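The side crop shows the grey-footed orange pot at (237,260), with the fingers at (200,230) and (285,215) seemingly behind and above it. I'll check that against the projection.

```bash
python3 - <<'E'
from h import *
s=st();t=s['tcp_pos']
def P(X):return ((proj('side',X)-[310,170])*4).round()
for dx in(-.034,0,.034):
    for z in (0,.02): print(dx,z,P([t[0]+dx*RB[0,0],t[1]+dx*RB[1,0],t[2]+z]))
for z in(.0,.01,.06):print('pot',z,P([.584,-.326,z]))
# refresh pictures and lid fit
b=snapshot('side');a=snapshot('top')
h=cv2.cvtColor(b,cv2.COLOR_RGB2HSV);m=cv2.inRange(h,(5,150,80),(16,255,255))
nn,l,q,ce=cv2.connectedComponentsWithStats(m)
print([ (ce[i].round(1),q[i,4]) for i in range(1,nn) if q[i,4]>20])
c=cv2.resize(b[170:270,310:440],(0,0),fx=3,fy=3,interpolation=cv2.INTER_CUBIC)
d=cv2.resize(a[130:230,330:460],(0,0),fx=3,fy=3,interpolation=cv2.INTER_CUBIC)
save('g2',np.hstack([c,d]))
E
```

```text
t 4.95 tcp [ 0.5857 -0.3246  0.034 ] rail xy mm [ 116.1 -379.1] yhead -0.1935 z [ 0.003 -0.002 -1.   ] F board [ 0.2 -0. ] -0.2 gap 0.747 gf 0.0
-0.034 0 [192. 263.]
-0.034 0.02 [194. 243.]
0 0 [232. 255.]
0 0.02 [233. 235.]
0.034 0 [271. 248.]
0.034 0.02 [273. 228.]
pot 0.0 [228. 290.]
pot 0.01 [229. 280.]
pot 0.06 [233. 231.]
[(array([223.6, 124.4]), np.int32(56)), (array([ 11.4, 161.4]), np.int32(169)), (array([368.6, 228.1]), np.int32(115)), (array([626.8, 260.4]), np.int32(340)), (array([368.4, 254.1]), np.int32(138))]
```

View pics/g2.png

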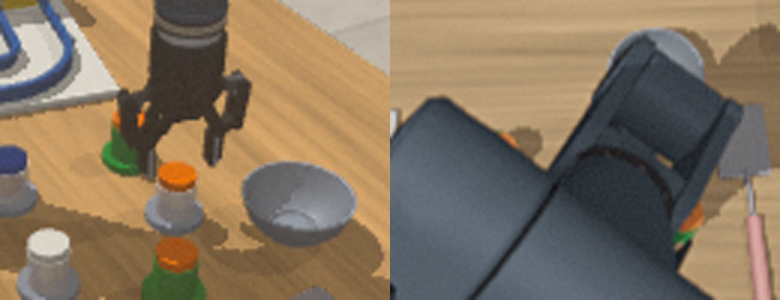

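The gripper appears about 25–30 units (roughly 25 mm) higher or further back than the reported TCP predicts. I'll mark the projected tip points in the current and start pictures.

```bash
python3 - <<'E'
from h import *
s=st();t=np.array(s['tcp_pos']);bx=np.array([*RB[:,0],0])
def crop(img,cam,c,pts,w=32,f=8):
    u,v=np.round(c).astype(int);u=np.clip(u,w,639-w);v=np.clip(v,w,399-w)
    o=cv2.resize(img[v-w:v+w,u-w:u+w],(0,0),fx=f,fy=f,interpolation=cv2.INTER_CUBIC)
    for X,col in pts:
        p=(proj(cam,X)-[u-w,v-w]+.5)*f;cv2.drawMarker(o,tuple(int(q) for q in p),col,cv2.MARKER_CROSS,10,1)
    return o
b=snapshot('side')
R=(255,0,0);Y=(255,255,0);C=(0,255,255)
p1=[(t,R)]+[(t+q*.032*bx+[0,0,.006],Y) for q in(-1,1)]+[(np.array([.584,-.326,z]),C) for z in(0,.06)]+[(t+[0,0,.073],R)]
t0=np.array([.139,.6086,.2053]);y0=np.array([.223,.975,0])
p0=[(t0,R)]+[(t0+q*.0425*y0+[0,0,.013],Y) for q in(-1,1)]+[(t0+[0,0,.073],R)]
A=crop(b,'side',proj('side',t+[0,0,.03]),p1);B=crop(np.load('side0.npy'),'side',proj('side',t0),p0);D=crop(np.load('top0.npy'),'top',proj('top',t0),p0)
save('g3',np.hstack([cv2.resize(x,(266,266*1)) if 0 else x[:, :] for x in (A,)]) if 0 else cv2.resize(np.hstack([A,B,D]),(800,267)) if 0 else np.vstack([np.hstack([A,B])[:512,:800] if 0 else cv2.resize(np.hstack([A,B]),(800,400)),np.hstack([cv2.resize(D,(200,200)),np.zeros((200,600,3),np.uint8)])]))
E
```

```text
t 5.05 tcp [ 0.5854 -0.3246  0.0336] rail xy mm [ 115.7 -379.2] yhead -0.1938 z [ 0.003 -0.002 -1.   ] F board [-0.5  0.6] 0.7 gap 0.753 gf 0.0
```

View pics/g3.png

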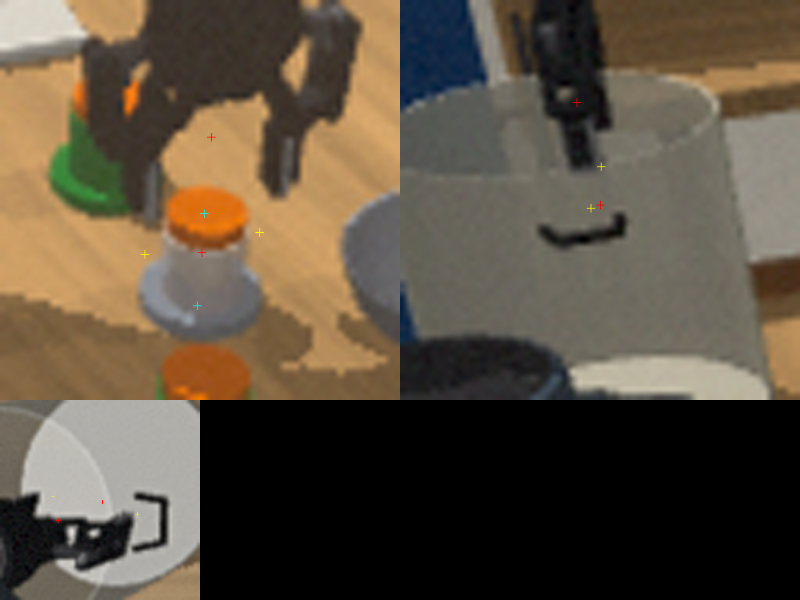

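The marks suggest the gripper is aligned over the pot but about 20 mm higher than reported, with its tips near lid height. A gentle close tells by feel: the gap should be about 0.52 on the clear pot and 0.48 on the lid.

{"op": "apply_moves", "data": {
  "plan": [
    [0, 0, 0, 0, 0, 0, -0.1],
    [0, 0, 0, 0, 0, 0, 0.0],
    [0, 0, 0, 0, 0, 0, 0.1],
    [0, 0, 0, 0, 0, 0, 0.1],
    [0, 0, 0, 0, 0, 0, 0.1]
  ],
  "force": 20
}}

```text
t: 5.72
tcp_pos: [0.5841, -0.324, 0.032]
tool_rot: [0.772, 0.635, -0.0, -0.0]
force: [-1.3, 0.7, 5.3]
finger_gap: 0.456
gripper_force: 18.1
```

```bash
python3 - <<'E'
from h import *
st();a=snapshot('side');save('n1',a);np.save('n1.npy',a)
h=cv2.cvtColor(a,cv2.COLOR_RGB2HSV);m=cv2.inRange(h,(5,150,80),(16,255,255))
nn,l,q,ce=cv2.connectedComponentsWithStats(m)
print([ (ce[i].round(1),q[i]) for i in range(1,nn) if q[i,4]>20 and 340<ce[i][0]<400])
g=cv2.cvtColor(a,cv2.COLOR_RGB2GRAY);print(g[195:240:2,350:392:2])
E
```

```text
t 5.72 tcp [ 0.5841 -0.324   0.032 ] rail xy mm [ 114.3 -378.7] yhead -0.1939 z [-0. -0. -1.] F board [-1.4  0.5] 5.3 gap 0.456 gf 18.1
[(array([349.4, 209.7]), array([348, 206,   4,   8,  23], dtype=int32)), (array([369.3, 228.3]), array([364, 223,  12,  11, 100], dtype=int32)), (array([368.4, 254.1]), array([362, 249,  14,  12, 138], dtype=int32))]
[[162 156 159 157 164  55  56  54  55  54  51  51  56  55  56  50  54 149
  151 155 157]
 [167 160 154 159 132  58  46  54  50  53  56  54  51  55  56  55  53  77
   89  88 149]
 [170 167 158 156  66  52  54  54  53  53  57  54  57  54  54  50  56  52
   69  63  68]
 [116 165 164 122  65  55  54  52  52  52  52  56  55  56  56  53  58  61
   68  59  57]
 [ 53  71  81  70  62  55  54  48  52  55  50  55  52  53  52  53 153  66
   69  59  50]
 [ 70  56  62  68 104  69  52  55  53  52  55  52  52  53  54  91  96  57
   52  53  71]
 [100  55  54  64 149  91  54  52  51  53  53  53  58  52  54 147  57  55
   56  52 165]
 [139  55  48  61 140  69  51  49  51  55  55  54  50  52  50  63  53  53
   53  74 170]
 [128  59  53  61  96  57  54  52  
[... 600 characters left out ...]
2  81  72  54  66  74 132 133 134 136  59  58  82 162 165 161
  157 155 154]
 [ 73  74  76  72  81  52  78  71 135 134 134 134 131  71 165 167 165 165
  163 156 158]
 [160 161 150 146 101  99  88  70  89 101 137 138 142 162 161 168 168 169
  164 163 155]
 [169 165 164 161 153 141 163  87  88  92  95  93  80 161 163 160 170 169
  171 166 151]
 [162 167 164 165 158 154 141 134  97  88  83 130 124 156 157 163 160 169
  164 170 136]
 [155 158 166 162 164 160 141 121 119 123 121 114 119 151 155 158 163 162
  168 165 141]
 [164 159 161 166 165 147 139 118 118 122 122 112 120 155 148 150 156 166
  160 169 158]
 [165 163 160 160 150 144 125 112 112 118 115 107 108 111 151 148 146 149
  154 151 156]]
```

{"op": "apply_moves", "data": {
  "plan": [
    [0, 0, 0, 0, 0, 0, -0.5],
    [0, 0, 0, 0, 0, 0, -0.5],
    [0, 0, 0.008, 0, 0, 0, -0.5],
    [0, 0, 0.007, 0, 0, 0, -0.5],
    [0, 0, 0, 0, 0, 0, -0.5],
    [0, 0, 0, 0, 0, 0, -0.5]
  ]
}}

```text
t: 6.52
tcp_pos: [0.5842, -0.3239, 0.0164]
tool_rot: [0.772, 0.635, -0.0, -0.0]
force: [-0.7, 0.5, -0.4]
finger_gap: 0.751
gripper_force: 0.0
```

{"op": "apply_moves", "data": {
  "plan": [
    [0, 0, 0, 0, 0, 0, -0.2],
    [0, 0, 0, 0, 0, 0, 0.0],
    [0, 0, 0, 0, 0, 0, 0.1],
    [0, 0, 0, 0, 0, 0, 0.1],
    [0, 0, 0, 0, 0, 0, 0.1]
  ]
}}

```text
t: 7.15
tcp_pos: [0.5843, -0.324, 0.0171]
tool_rot: [0.772, 0.635, -0.0, 0.0]
force: [-2.2, 0.6, 4.4]
finger_gap: 0.5
gripper_force: 20.3
```

```bash
python3 - <<'E'
from h import *
s=st();print(s['ft_torque']);b=snapshot('side')
c=cv2.resize(b[185:245,335:405],(0,0),fx=8,fy=8,interpolation=cv2.INTER_CUBIC);save('g4',c)
E
```

```text
t 7.15 tcp [ 0.5843 -0.324   0.0171] rail xy mm [ 114.6 -378.8] yhead -0.1939 z [ 0. -0. -1.] F board [-2.3  0.1] 4.4 gap 0.5 gf 20.3
[0.03726713 0.22172672 0.03105757]
```

View pics/g4.png

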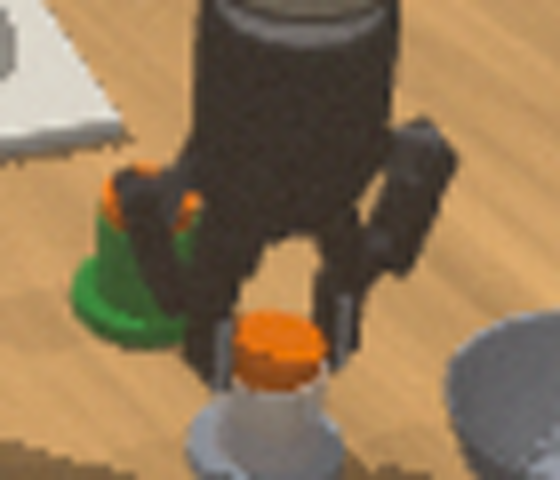

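Both gaps fit: 0.456 was the lid and 0.500 is now the clear part, so the tips ride roughly 20 mm above the reported TCP and are centred on the pot. In the picture the fingers flank the lid at (220,385) and (345,360). I'll regrip 7 mm lower and lift.

{"op": "apply_moves", "data": {
  "plan": [
    [0, 0, 0, 0, 0, 0, -0.5],
    [0, 0, 0, 0, 0, 0, -0.5],
    [0, 0, 0.007, 0, 0, 0, -0.5],
    [0, 0, 0, 0, 0, 0, -0.2],
    [0, 0, 0, 0, 0, 0, 0.1],
    [0, 0, 0, 0, 0, 0, 0.2],
    [0, 0, 0, 0, 0, 0, 0.2],
    [0, 0, 0, 0, 0, 0, 0.2]
  ],
  "force": 30
}}

```text
t: 8.2
tcp_pos: [0.5841, -0.3238, 0.0095]
tool_rot: [0.772, 0.635, -0.0, -0.0]
force: [0.5, 0.0, -1.7]
finger_gap: 0.5
gripper_force: 30.7
```

{"op": "apply_moves", "data": {
  "plan": [
    [0, 0, -0.01, 0, 0, 0, 0.3],
    [0, 0, -0.02, 0, 0, 0, 0.3],
    [0, 0, -0.04, 0, 0, 0, 0.3],
    [0, 0, -0.04, 0, 0, 0, 0.3],
    [0, 0, 0, 0, 0, 0, 0.3],
    [0, 0, 0, 0, 0, 0, 0.3]
  ]
}}

```text
t: 8.95
tcp_pos: [0.5838, -0.3235, 0.1199]
tool_rot: [0.772, 0.635, -0.0, -0.0]
force: [0.2, 0.7, -2.7]
finger_gap: 0.501
gripper_force: 31.1
```

```bash
python3 - <<'E'
from h import *
s=st();t=np.array(s['tcp_pos']);b=snapshot('side')
h=cv2.cvtColor(b,cv2.COLOR_RGB2HSV);m=cv2.inRange(h,(5,150,80),(16,255,255))
nn,l,q,ce=cv2.connectedComponentsWithStats(m)
print([ (ce[i].round(1),q[i]) for i in range(1,nn) if q[i,4]>20 and 330<ce[i][0]<420])
print(proj('side',[t[0],t[1],t[2]-.010+.056]),rel(t), 'mouth',wor([-.105,-.09]))
E
```

```text
t 8.95 tcp [ 0.5838 -0.3235  0.1199] rail xy mm [ 113.9 -378.4] yhead -0.194 z [-0.  0. -1.] F board [0.1 0.8] -2.7 gap 0.501 gf 31.1
[(array([371.3, 199. ]), array([366, 194,  13,  11, 109], dtype=int32)), (array([353.2, 209.2]), array([347, 205,  13,   9,  91], dtype=int32)), (array([368.4, 254.2]), array([362, 249,  14,  12, 137], dtype=int32))]
[369.93610197 199.43476706] [ 0.11393704 -0.37838475] mouth [0.42451902 0.00166078]
```

{"op": "apply_moves", "data": {
  "plan": [
    [0.048, -0.0365, 0, 0, 0, 0, 0.3],
    [0.048, -0.0365, 0, 0, 0, 0, 0.3],
    [0.048, -0.0365, 0, 0, 0, 0, 0.3],
    [0.048, -0.0365, 0, 0, 0, 0, 0.3],
    [0.048, -0.0365, 0, 0, 0, 0, 0.3],
    [0.048, -0.0365, 0, 0, 0, 0, 0.3],
    [0, 0, 0, 0, 0, 0, 0.3],
    [0, 0, 0, 0, 0, 0, 0.3]
  ]
}}

```text
t: 10.0
tcp_pos: [0.4251, 0.001, 0.1192]
tool_rot: [0.772, 0.636, -0.0, -0.0]
force: [0.6, -0.3, -1.9]
finger_gap: 0.498
gripper_force: 31.2
```

```bash
python3 - <<'E'
from h import *
s=st();t=np.array(s['tcp_pos'])
for n in('side','top'):
    b=snapshot(n)
    h=cv2.cvtColor(b,cv2.COLOR_RGB2HSV);m=cv2.inRange(h,(5,150,80),(16,255,255))
    nn,l,q,ce=cv2.connectedComponentsWithStats(m);p=proj(n,[t[0],t[1],t[2]-.010+.056])
    print(n,[ (ce[i].round(1),q[i]) for i in range(1,nn) if q[i,4]>10 and np.hypot(*(ce[i]-p))<25],p)
E
```

```text
t 10.0 tcp [0.4251 0.001  0.1192] rail xy mm [-104.3  -90.5] yhead -0.1929 z [-0. -0. -1.] F board [ 0.6 -0.2] -1.9 gap 0.498 gf 31.2
side [(array([281.3, 166.3]), array([276, 163,  12,   8,  79], dtype=int32))] [280.74981788 166.74719788]
top [] [306.53118894 227.49346376]
```

{"op": "apply_moves", "data": {
  "plan": [
    [0, 0, 0.045, 0, 0, 0, 0.3],
    [0, 0, 0.03, 0, 0, 0, 0.3],
    [0, 0, 0.015, 0, 0, 0, 0.3],
    [0, 0, 0.004, 0, 0, 0, 0.3],
    [0, 0, 0.002, 0, 0, 0, 0.3],
    [0, 0, 0, 0, 0, 0, 0.3]
  ]
}}

```text
t: 10.85
tcp_pos: [0.4255, 0.0005, 0.024]
tool_rot: [0.772, 0.635, 0.0, 0.001]
force: [-0.3, 0.4, -1.3]
finger_gap: 0.496
gripper_force: 31.2
```

{"op": "apply_moves", "data": {
  "plan": [
    [0, 0, 0.001, 0, 0, 0, 0.3],
    [0, 0, 0, 0, 0, 0, 0.3]
  ]
}}

```text
t: 11.1
tcp_pos: [0.4251, 0.0009, 0.023]
tool_rot: [0.772, 0.635, 0.0, 0.0]
force: [-0.7, -0.8, -1.6]
finger_gap: 0.496
gripper_force: 31.2
```

{"op": "apply_moves", "data": {
  "plan": [
    [0, 0, 0.001, 0, 0, 0, 0.3],
    [0, 0, 0, 0, 0, 0, -0.4],
    [0, 0, 0, 0, 0, 0, -0.4],
    [0, 0, 0, 0, 0, 0, -0.1],
    [0, 0, 0, 0, 0, 0, 0.2],
    [0, 0, 0, 0, 0, 0, 0.3],
    [0, 0, 0, 0, 0, 0, 0.3]
  ]
}}

```text
t: 11.98
tcp_pos: [0.425, 0.0009, 0.022]
tool_rot: [0.772, 0.635, 0.0, 0.0]
force: [-0.7, 0.4, 5.3]
finger_gap: 0.499
gripper_force: 30.0
```

```bash
python3 - <<'E'
from h import *
s=st()
b=snapshot('side');a=snapshot('top')
c=cv2.resize(b[130:220,250:360],(0,0),fx=5,fy=5,interpolation=cv2.INTER_CUBIC);save('g5',c)
E
```

```text
t 11.97 tcp [0.425  0.0009 0.022 ] rail xy mm [-104.3  -90.7] yhead -0.194 z [ 0.001 -0.    -1.   ] F board [-0.8  0.3] 5.3 gap 0.499 gf 30.0
```

View pics/g5.png

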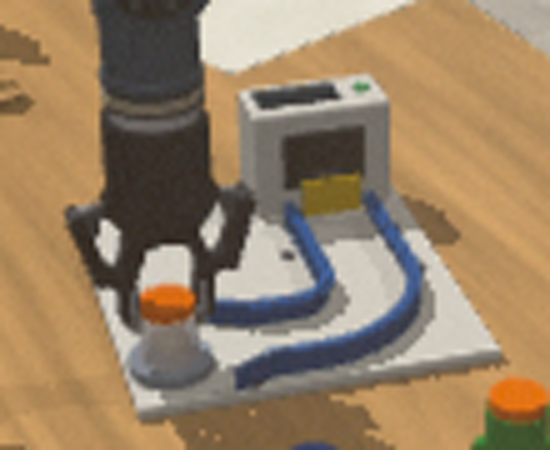

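The pot stands upright in the mouth at crop (170,340), with the outer rail starting at (240,375) and the yellow plate out at (330,192). Now I'll advance carefully.

{"op": "apply_moves", "data": {
  "plan": [
    [0.0007, 0, -0.0005, 0, 0, 0, 0.3],
    [0, 0.006, 0, 0, 0, 0, 0.3],
    [0, 0.008, 0, 0, 0, 0, 0.3],
    [0, 0.008, 0, 0, 0, 0, 0.3],
    [0, 0.006, 0, 0, 0, 0, 0.3],
    [0, 0.004, 0, 0, 0, 0, 0.3],
    [0, 0.004, 0, 0, 0, 0, 0.3],
    [0, 0.003, 0, 0, 0, 0, 0.3]
  ]
}}

```text
t: 13.08
tcp_pos: [0.4605, -0.0052, 0.0221]
tool_rot: [0.772, 0.635, -0.002, -0.002]
force: [-5.8, 1.3, 7.3]
finger_gap: 0.504
gripper_force: 31.6
```

```bash
python3 -c "
from h import *
st()"
```

```text
t 13.07 tcp [ 0.4605 -0.0052  0.0221] rail xy mm [-68.3 -89.7] yhead -0.1937 z [-0.006  0.001 -1.   ] F board [-5.9  0.1] 7.3 gap 0.504 gf 31.6
```

{"op": "apply_moves", "data": {
  "plan": [
    [0, 0, -0.0008, 0, 0, 0, 0.3],
    [0, 0, 0, 0, 0, 0, 0.3]
  ]
}}

```text
t: 13.32
tcp_pos: [0.4645, -0.0063, 0.0228]
tool_rot: [0.772, 0.635, 0.001, 0.001]
force: [-0.7, 0.3, -2.3]
finger_gap: 0.502
gripper_force: 30.7
```

{"op": "apply_moves", "data": {
  "plan": [
    [0, 0.003, 0, 0, 0, 0, 0.3],
    [0, 0.004, 0, 0, 0, 0, 0.3],
    [0, 0.004, 0, 0, 0, 0, 0.3]
  ]
}}

```text
t: 13.7
tcp_pos: [0.4746, -0.0082, 0.0229]
tool_rot: [0.772, 0.635, 0.0, 0.0]
force: [-0.6, 0.8, -2.0]
finger_gap: 0.501
gripper_force: 30.7
```

```bash
python3 -c "
from h import *
st()"
```

```text
t 13.7 tcp [ 0.4746 -0.0082  0.0229] rail xy mm [-53.9 -90. ] yhead -0.1941 z [ 0. -0. -1.] F board [-0.7  0.7] -2.0 gap 0.501 gf 30.7
```

{"op": "apply_moves", "data": {
  "plan": [
    [0, 0.004, 0.0002, 0, 0, 0, 0.3],
    [0, 0.004, 0, 0, 0, 0, 0.3],
    [0, 0.004, 0, 0, 0, 0, 0.3]
  ]
}}

```text
t: 14.08
tcp_pos: [0.4853, -0.01, 0.0226]
tool_rot: [0.772, 0.635, -0.0, -0.001]
force: [-1.2, 2.2, -1.4]
finger_gap: 0.505
gripper_force: 30.7
```

{"op": "apply_moves", "data": {
  "plan": [
    [0, 0.003, 0, 0, 0, 0, 0.3],
    [0, 0.003, 0, 0, 0, 0, 0.3]
  ]
}}

```text
t: 14.32
tcp_pos: [0.4879, -0.0099, 0.0225]
tool_rot: [0.773, 0.635, -0.002, -0.004]
force: [-5.8, 5.2, 4.1]
finger_gap: 0.496
gripper_force: 31.2
```

{"op": "apply_moves", "data": {
  "plan": [
    [0, 0.003, 0, 0, 0, 0, 0.3],
    [0, 0.003, 0, 0, 0, 0, 0.3]
  ]
}}

```text
t: 14.58
tcp_pos: [0.492, -0.0102, 0.0225]
tool_rot: [0.773, 0.635, -0.003, -0.005]
force: [-6.9, 6.6, 5.4]
finger_gap: 0.501
gripper_force: 31.4
```

```bash
python3 -c "
from h import *
st()"
```

```text
t 14.57 tcp [ 0.492  -0.0102  0.0225] rail xy mm [-36.5 -88.6] yhead -0.1952 z [-0.011  0.004 -1.   ] F board [-8.   5.1] 5.4 gap 0.501 gf 31.4
```

{"op": "apply_moves", "data": {
  "plan": [
    [0.002, -0.001, 0, 0, 0, 0, 0.3],
    [0, 0, 0, 0, 0, 0, 0.3]
  ]
}}

```text
t: 14.82
tcp_pos: [0.4981, -0.0108, 0.0229]
tool_rot: [0.772, 0.635, 0.001, 0.001]
force: [0.1, 0.7, -1.4]
finger_gap: 0.499
gripper_force: 30.8
```

```bash
python3 -c "
from h import *
st()"
```

```text
t 14.82 tcp [ 0.4981 -0.0108  0.0229] rail xy mm [-30.3 -88.1] yhead -0.1935 z [ 0.002 -0.001 -1.   ] F board [-0.   0.7] -1.4 gap 0.499 gf 30.8
```

{"op": "apply_moves", "data": {
  "plan": [
    [0.0007, 0.003, 0, 0, 0, 0, 0.3],
    [0, 0.004, 0, 0, 0, 0, 0.3],
    [0, 0.004, 0, 0, 0, 0, 0.3]
  ]
}}

```text
t: 15.2
tcp_pos: [0.5087, -0.0123, 0.0228]
tool_rot: [0.772, 0.635, 0.0, 0.0]
force: [-0.8, -0.2, -1.4]
finger_gap: 0.501
gripper_force: 30.8
```

{"op": "apply_moves", "data": {
  "plan": [
    [0, 0.004, 0, 0, 0, 0, 0.3],
    [0, 0.004, 0, 0, 0, 0, 0.3],
    [0, 0.004, 0, 0, 0, 0, 0.3]
  ]
}}

```text
t: 15.58
tcp_pos: [0.52, -0.0143, 0.0227]
tool_rot: [0.772, 0.635, -0.0, -0.0]
force: [-0.5, 0.3, -1.3]
finger_gap: 0.497
gripper_force: 30.8
```

```bash
python3 -c "
from h import *
st()"
```

```text
t 15.57 tcp [ 0.52   -0.0143  0.0227] rail xy mm [ -8.3 -87.3] yhead -0.194 z [-0.  0. -1.] F board [-0.5  0.2] -1.3 gap 0.497 gf 30.8
```

{"op": "apply_moves", "data": {
  "plan": [
    [0, 0.0041, 0, 0, 0, 0, 0.3],
    [0, 0.0041, 0, 0, 0, 0, 0.3],
    [0.0003, 0.0061, 0, 0, 0, 0, 0.3]
  ]
}}

```text
t: 15.95
tcp_pos: [0.5339, -0.0167, 0.0227]
tool_rot: [0.772, 0.635, -0.0, -0.0]
force: [-0.1, 1.1, -1.4]
finger_gap: 0.501
gripper_force: 30.8
```

{"op": "apply_moves", "data": {
  "plan": [
    [0.0008, 0.0061, 0, 0, 0, 0, 0.3],
    [0.0013, 0.006, 0, 0, 0, 0, 0.3]
  ]
}}

```text
t: 16.2
tcp_pos: [0.5466, -0.017, 0.0227]
tool_rot: [0.772, 0.635, 0.0, 0.0]
force: [-0.7, 0.8, -2.4]
finger_gap: 0.499
gripper_force: 30.8
```

```bash
python3 -c "
from h import *
st()"
```

```text
t 16.2 tcp [ 0.5466 -0.017   0.0227] rail xy mm [ 18.4 -84.8] yhead -0.1941 z [ 0. -0. -1.] F board [-0.9  0.6] -2.4 gap 0.499 gf 30.8
```

On path (expected 18.1, -85.0). I'll continue round the bend.

{"op": "apply_moves", "data": {
  "plan": [
    [0.0018, 0.0058, 0, 0, 0, 0, 0.3],
    [0.0023, 0.0056, 0, 0, 0, 0, 0.3]
  ]
}}

```text
t: 16.45
tcp_pos: [0.5584, -0.0151, 0.0227]
tool_rot: [0.772, 0.635, -0.0, -0.0]
force: [-0.0, -0.1, -2.1]
finger_gap: 0.498
gripper_force: 30.8
```

{"op": "apply_moves", "data": {
  "plan": [
    [0.0028, 0.0054, 0, 0, 0, 0, 0.3],
    [0.0033, 0.0052, 0, 0, 0, 0, 0.3]
  ]
}}

```text
t: 16.7
tcp_pos: [0.57, -0.011, 0.0227]
tool_rot: [0.772, 0.635, -0.0, -0.0]
force: [-0.9, -0.3, -2.2]
finger_gap: 0.5
gripper_force: 30.8
```

```bash
python3 -c "
from h import *
st()"
```

```text
t 16.7 tcp [ 0.57   -0.011   0.0227] rail xy mm [ 40.2 -74.4] yhead -0.194 z [-0.  0. -1.] F board [-0.8 -0.5] -2.2 gap 0.5 gf 30.8
```

{"op": "apply_moves", "data": {
  "plan": [
    [0.0036, 0.0048, 0, 0, 0, 0, 0.3],
    [0.004, 0.0045, 0, 0, 0, 0, 0.3]
  ]
}}

```text
t: 16.95
tcp_pos: [0.5805, -0.0053, 0.0227]
tool_rot: [0.772, 0.635, -0.0, -0.0]
force: [0.9, -0.5, -2.4]
finger_gap: 0.498
gripper_force: 30.8
```

{"op": "apply_moves", "data": {
  "plan": [
    [0.0045, 0.0041, 0, 0, 0, 0, 0.3],
    [0.0048, 0.0037, 0, 0, 0, 0, 0.3]
  ]
}}

```text
t: 17.2
tcp_pos: [0.5899, 0.0023, 0.0227]
tool_rot: [0.772, 0.635, -0.0, -0.0]
force: [-0.2, -0.9, -2.2]
finger_gap: 0.498
gripper_force: 30.8
```

```bash
python3 -c "
from h import *
st()"
```

```text
t 17.2 tcp [0.5899 0.0023 0.0227] rail xy mm [ 57.2 -57.4] yhead -0.194 z [-0.  0. -1.] F board [-0.  -0.9] -2.2 gap 0.498 gf 30.8
```

{"op": "apply_moves", "data": {
  "plan": [
    [0.0051, 0.0034, 0, 0, 0, 0, 0.3],
    [0.0054, 0.0028, 0, 0, 0, 0, 0.3]
  ]
}}

```text
t: 17.45
tcp_pos: [0.598, 0.0115, 0.0227]
tool_rot: [0.772, 0.635, -0.0, -0.0]
force: [0.1, 0.1, -1.3]
finger_gap: 0.498
gripper_force: 30.8
```

{"op": "apply_moves", "data": {
  "plan": [
    [0.0056, 0.0023, 0, 0, 0, 0, 0.3],
    [0.0058, 0.0018, 0, 0, 0, 0, 0.3]
  ]
}}

```text
t: 17.7
tcp_pos: [0.6041, 0.0219, 0.0227]
tool_rot: [0.772, 0.635, -0.0, -0.0]
force: [0.7, -0.3, -1.9]
finger_gap: 0.497
gripper_force: 30.8
```

```bash
python3 -c "
from h import *
st()"
```

```text
t 17.7 tcp [0.6041 0.0219 0.0227] rail xy mm [ 67.3 -35.5] yhead -0.194 z [-0.  0. -1.] F board [ 0.8 -0.2] -1.9 gap 0.497 gf 30.8
```

{"op": "apply_moves", "data": {
  "plan": [
    [0.006, 0.0013, 0, 0, 0, 0, 0.3],
    [0.0061, 0.0009, 0, 0, 0, 0, 0.3]
  ]
}}

```text
t: 17.95
tcp_pos: [0.6086, 0.0334, 0.0227]
tool_rot: [0.772, 0.635, -0.0, -0.0]
force: [-0.7, 0.0, -1.1]
finger_gap: 0.496
gripper_force: 30.8
```

{"op": "apply_moves", "data": {
  "plan": [
    [0.0061, 0.0003, 0, 0, 0, 0, 0.3],
    [0.005, 0, 0, 0, 0, 0, 0.3],
    [0.005, 0, 0, 0, 0, 0, 0.3]
  ]
}}

```text
t: 18.32
tcp_pos: [0.6118, 0.0491, 0.0227]
tool_rot: [0.772, 0.635, -0.0, -0.0]
force: [1.2, 0.3, -1.9]
finger_gap: 0.497
gripper_force: 30.8
```

```bash
python3 - <<'E'
from h import *
s=st();b=snapshot('side')
c=cv2.resize(b[110:210,270:370],(0,0),fx=5.5,fy=5.5,interpolation=cv2.INTER_CUBIC);save('g6',c)
E
```

```text
t 18.32 tcp [0.6118 0.0491 0.0227] rail xy mm [69.7 -7.3] yhead -0.194 z [-0. -0. -1.] F board [1.1 0.5] -1.9 gap 0.497 gf 30.8
```

View pics/g6.png

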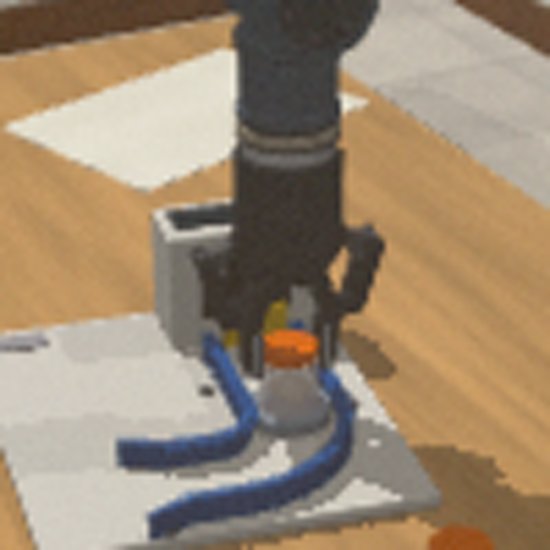

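The picture shows the pot at (290,370) in the straight run, with the plate ahead at (275,315) and the gripper body above the reader's height. On to the plate.

{"op": "apply_moves", "data": {
  "plan": [
    [0.005, 0, 0, 0, 0, 0, 0.3],
    [0.005, 0, 0, 0, 0, 0, 0.3],
    [0.005, 0, 0, 0, 0, 0, 0.3]
  ]
}}

```text
t: 18.75
tcp_pos: [0.6148, 0.0638, 0.0227]
tool_rot: [0.772, 0.635, -0.0, -0.0]
force: [0.6, 0.4, -1.4]
finger_gap: 0.501
gripper_force: 30.8
```

{"op": "apply_moves", "data": {
  "plan": [
    [0.005, 0, 0, 0, 0, 0, 0.3],
    [0.004, 0, 0, 0, 0, 0, 0.3],
    [0.003, 0, 0, 0, 0, 0, 0.3]
  ]
}}

```text
t: 19.12
tcp_pos: [0.6171, 0.0756, 0.0227]
tool_rot: [0.772, 0.635, -0.0, 0.0]
force: [0.5, -0.0, -2.6]
finger_gap: 0.501
gripper_force: 30.8
```

```bash
python3 - <<'E'
from h import *
st()
a=np.load('top0.npy');h=cv2.cvtColor(a,cv2.COLOR_RGB2HSV);m=cv2.inRange(h,(20,130,100),(32,255,255));m[:150]=0;m[200:]=0;m[:,:250]=0;m[:,300:]=0
v,u=np.nonzero(m);print(len(u),u.mean(),v.mean(),u.min(),u.max(),'rail',rel(ray('top',u.mean(),v.mean(),.054))*1e3, rel(ray('top',u.max()+.5,v.mean(),.054))*1e3)
E
```

```text
t 19.12 tcp [0.6171 0.0756 0.0227] rail xy mm [69.8 19.6] yhead -0.1938 z [ 0. -0. -1.] F board [0.5 0.1] -2.6 gap 0.501 gf 30.8
20 268.75 173.15 267 270 rail [68.5068382  80.98169666] [69.56752995 74.75027777]
```

{"op": "apply_moves", "data": {
  "plan": [
    [0.005, 0, 0, 0, 0, 0, 0.3],
    [0.005, 0, 0, 0, 0, 0, 0.3],
    [0.004, 0, 0, 0, 0, 0, 0.3]
  ]
}}

```text
t: 19.5
tcp_pos: [0.6199, 0.0894, 0.0227]
tool_rot: [0.772, 0.635, 0.0, 0.0]
force: [0.2, -0.3, -1.9]
finger_gap: 0.505
gripper_force: 30.8
```

{"op": "apply_moves", "data": {
  "plan": [
    [0.004, 0, 0, 0, 0, 0, 0.3],
    [0.003, 0, 0, 0, 0, 0, 0.3],
    [0.003, 0, 0, 0, 0, 0, 0.3]
  ]
}}

```text
t: 19.88
tcp_pos: [0.6217, 0.099, 0.0227]
tool_rot: [0.772, 0.635, -0.0, 0.0]
force: [0.0, -0.8, -2.5]
finger_gap: 0.499
gripper_force: 30.8
```

{"op": "apply_moves", "data": {
  "plan": [
    [0.002, 0, 0, 0, 0, 0, 0.3],
    [0.002, 0, 0, 0, 0, 0, 0.3],
    [0.002, 0, 0, 0, 0, 0, 0.3]
  ]
}}

```text
t: 20.25
tcp_pos: [0.6229, 0.1047, 0.0227]
tool_rot: [0.772, 0.635, -0.0, -0.0]
force: [0.6, -0.4, -2.3]
finger_gap: 0.495
gripper_force: 30.8
```

```bash
python3 -c "
from h import *
st()"
```

```text
t 20.25 tcp [0.6229 0.1047 0.0227] rail xy mm [69.7 49.4] yhead -0.1941 z [-0. -0. -1.] F board [ 0.7 -0.2] -2.3 gap 0.495 gf 30.8
```

{"op": "apply_moves", "data": {
  "plan": [
    [0.0015, 0, 0, 0, 0, 0, 0.3],
    [0.0015, 0, 0, 0, 0, 0, 0.3],
    [0, 0, 0, 0, 0, 0, 0.3]
  ]
}}

```text
t: 20.62
tcp_pos: [0.6235, 0.1077, 0.0228]
tool_rot: [0.772, 0.635, 0.0, 0.0]
force: [0.8, -0.0, -2.3]
finger_gap: 0.501
gripper_force: 30.8
```

{"op": "apply_moves", "data": {
  "plan": [
    [0.0015, 0, 0, 0, 0, 0, 0.3],
    [0.0015, 0, 0, 0, 0, 0, 0.3],
    [0, 0, 0, 0, 0, 0, 0.3]
  ]
}}

```text
t: 21.0
tcp_pos: [0.624, 0.1107, 0.0228]
tool_rot: [0.772, 0.635, 0.0, 0.0]
force: [0.7, 0.8, -2.5]
finger_gap: 0.493
gripper_force: 30.8
```

{"op": "apply_moves", "data": {
  "plan": [
    [0.0015, 0, 0, 0, 0, 0, 0.3],
    [0.001, 0, 0, 0, 0, 0, 0.3],
    [0, 0, 0, 0, 0, 0, 0.3]
  ]
}}

```text
t: 21.38
tcp_pos: [0.6245, 0.1131, 0.0227]
tool_rot: [0.772, 0.635, 0.0, 0.0]
force: [-0.4, 0.0, -2.2]
finger_gap: 0.495
gripper_force: 30.8
```

```bash
python3 -c "
from h import *
st()"
```

```text
t 21.38 tcp [0.6245 0.1131 0.0227] rail xy mm [69.8 57.9] yhead -0.1939 z [ 0. -0. -1.] F board [-0.4 -0.1] -2.2 gap 0.495 gf 30.8
```

{"op": "apply_moves", "data": {
  "plan": [
    [0.0015, 0, 0, 0, 0, 0, 0.3],
    [0.0015, 0, 0, 0, 0, 0, 0.3],
    [0, 0, 0, 0, 0, 0, 0.3]
  ]
}}

```text
t: 21.75
tcp_pos: [0.625, 0.1155, 0.0228]
tool_rot: [0.772, 0.635, -0.0, 0.0]
force: [-0.3, -2.2, -1.2]
finger_gap: 0.501
gripper_force: 30.8
```

{"op": "apply_moves", "data": {
  "plan": [
    [0.0015, 0, 0, 0, 0, 0, 0.3],
    [0.0015, 0, 0, 0, 0, 0, 0.3],
    [0, 0, 0, 0, 0, 0, 0.3]
  ]
}}

```text
t: 22.12
tcp_pos: [0.6255, 0.1181, 0.0228]
tool_rot: [0.772, 0.635, -0.001, 0.0]
force: [-1.5, -4.6, -0.5]
finger_gap: 0.502
gripper_force: 30.9
```

{"op": "apply_moves", "data": {
  "plan": [
    [0.0015, 0, 0, 0, 0, 0, 0.3],
    [0.001, 0, 0, 0, 0, 0, 0.3],
    [0, 0, 0, 0, 0, 0, 0.3]
  ]
}}

```text
t: 22.5
tcp_pos: [0.626, 0.1208, 0.0228]
tool_rot: [0.772, 0.635, -0.0, 0.0]
force: [-0.9, -4.1, 0.6]
finger_gap: 0.501
gripper_force: 30.9
```

```bash
python3 -c "
from h import *
st()"
```

```text
t 22.5 tcp [0.626  0.1208 0.0228] rail xy mm [69.8 65.8] yhead -0.1938 z [-0.    -0.001 -1.   ] F board [-0.1 -4.2] 0.6 gap 0.501 gf 30.9
```

{"op": "apply_moves", "data": {
  "plan": [
    [0.001, 0, 0, 0, 0, 0, 0.3],
    [0, 0, 0, 0, 0, 0, 0.3]
  ]
}}

```text
t: 22.75
tcp_pos: [0.6263, 0.122, 0.0228]
tool_rot: [0.772, 0.635, -0.0, 0.0]
force: [-0.7, -5.0, 0.7]
finger_gap: 0.5
gripper_force: 30.9
```

{"op": "apply_moves", "data": {
  "plan": [
    [0.001, 0, 0, 0, 0, 0, 0.3],
    [0, 0, 0, 0, 0, 0, 0.3]
  ]
}}

```text
t: 23.0
tcp_pos: [0.6264, 0.1227, 0.0228]
tool_rot: [0.772, 0.635, -0.0, 0.0]
force: [-1.1, -5.6, -0.3]
finger_gap: 0.5
gripper_force: 30.9
```

{"op": "apply_moves", "data": {
  "plan": [
    [0.001, 0, 0, 0, 0, 0, 0.3],
    [0, 0, 0, 0, 0, 0, 0.3]
  ]
}}

```text
t: 23.25
tcp_pos: [0.6265, 0.1227, 0.0229]
tool_rot: [0.772, 0.636, -0.001, 0.001]
force: [-1.6, -8.1, 1.3]
finger_gap: 0.499
gripper_force: 31.0
```

```bash
python3 -c "
from h import *
st()"
```

```text
t 23.25 tcp [0.6265 0.1227 0.0229] rail xy mm [69.8 67.7] yhead -0.1932 z [-0.001 -0.002 -1.   ] F board [ 0.  -8.2] 1.3 gap 0.499 gf 31.0
```

{"op": "apply_moves", "data": {
  "plan": [
    [0.001, 0, 0, 0, 0, 0, 0.3],
    [0, 0, 0, 0, 0, 0, 0.3]
  ]
}}

```text
t: 23.5
tcp_pos: [0.6264, 0.1228, 0.0229]
tool_rot: [0.772, 0.636, -0.002, 0.001]
force: [-2.3, -10.8, 1.8]
finger_gap: 0.502
gripper_force: 31.0
```

{"op": "apply_moves", "data": {
  "plan": [
    [0.001, 0, 0, 0, 0, 0, 0.3],
    [0, 0, 0, 0, 0, 0, 0.3],
    [0, 0, 0, 0, 0, 0, 0.3]
  ]
}}

```text
t: 23.88
tcp_pos: [0.6264, 0.1229, 0.023]
tool_rot: [0.772, 0.636, -0.002, 0.001]
force: [-3.5, -12.7, 2.5]
finger_gap: 0.495
gripper_force: 31.1
```

```bash
python3 -c "
from h import *
s=st();print(s['ft_torque'])"
```

```text
t 23.88 tcp [0.6264 0.1229 0.023 ] rail xy mm [69.8 67.9] yhead -0.1925 z [-0.002 -0.005 -1.   ] F board [ -0.9 -13.1] 2.5 gap 0.495 gf 31.1
[-2.18756918  0.44791807 -0.01677878]
```

Hard stop: 8 mm of plate travel after first contact, then the force rose with no further motion. I'll ease the preload, then let go.

{"op": "apply_moves", "data": {
  "plan": [
    [-0.002, 0, 0, 0, 0, 0, 0.3],
    [-0.0015, 0, 0.0003, 0, 0, 0, 0.3],
    [0, 0, 0, 0, 0, 0, 0.3]
  ]
}}

```text
t: 24.25
tcp_pos: [0.6264, 0.1227, 0.0225]
tool_rot: [0.772, 0.635, -0.0, 0.0]
force: [-1.5, -4.4, 0.6]
finger_gap: 0.504
gripper_force: 30.9
```

{"op": "apply_moves", "data": {
  "plan": [
    [0, 0, 0, 0, 0, 0, 0.0],
    [0, 0, 0, 0, 0, 0, -0.3],
    [0, 0, 0, 0, 0, 0, -0.4],
    [0, 0, 0, 0, 0, 0, -0.4]
  ]
}}

```text
t: 24.75
tcp_pos: [0.6267, 0.1236, 0.0226]
tool_rot: [0.772, 0.635, 0.0, -0.0]
force: [0.5, -0.1, -0.4]
finger_gap: 0.698
gripper_force: 0.0
```

```bash
python3 -c "
from h import *
s=st()"
```

```text
t 24.75 tcp [0.6267 0.1236 0.0226] rail xy mm [69.9 68.6] yhead -0.1937 z [ 0.001  0.001 -1.   ] F board [ 0.5 -0. ] -0.4 gap 0.698 gf 0.0
```

{"op": "apply_moves", "data": {
  "plan": [
    [0, 0, -0.01, 0, 0, 0, -0.4],
    [0, 0, -0.02, 0, 0, 0, -0.4],
    [0, 0, -0.04, 0, 0, 0, -0.4],
    [0, 0, -0.05, 0, 0, 0, -0.4],
    [0, 0, -0.05, 0, 0, 0, -0.4],
    [-0.05, 0, 0, 0, 0, 0, -0.4],
    [-0.06, 0, 0, 0, 0, 0, -0.4],
    [-0.06, 0, 0, 0, 0, 0, -0.4]
  ]
}}

```text
t: 25.75
tcp_pos: [0.5938, -0.0453, 0.1947]
tool_rot: [0.772, 0.636, 0.001, 0.001]
force: [0.5, -0.1, 0.2]
finger_gap: 0.703
gripper_force: 0.0
```

{"op": "apply_moves", "data": {
  "plan": [
    [-0.05, -0.03, 0, 0, 0, 0, -0.4],
    [-0.05, -0.03, 0, 0, 0, 0, -0.4],
    [-0.05, -0.03, 0, 0, 0, 0, -0.4],
    [0, 0, 0, 0, 0, 0, -0.4]
  ]
}}

```text
t: 26.25
tcp_pos: [0.4744, -0.1765, 0.194]
tool_rot: [0.774, 0.633, -0.0, 0.001]
force: [0.7, -0.1, -0.2]
finger_gap: 0.697
gripper_force: 0.0
```

```bash
python3 - <<'E'
from h import *
s=st();b=snapshot('side');a=snapshot('top')
c=cv2.resize(b[120:220,260:400],(560,400),interpolation=cv2.INTER_CUBIC);d=cv2.resize(a[145:245,230:330],(240,240),interpolation=cv2.INTER_CUBIC)
o=np.zeros((400,800,3),np.uint8);o[:,:560]=c;o[:240,560:]=d;save('g7',o)
for n,im in(('side',b),('top',a)):
    h=cv2.cvtColor(im,cv2.COLOR_RGB2HSV);m=cv2.inRange(h,(5,150,80),(16,255,255));nn,l,q,ce=cv2.connectedComponentsWithStats(m)
    for i in range(1,nn):
        X=ray(n,*ce[i],.068)
        if q[i,4]>20 and abs(X[0]-.6)<.15 and abs(X[1]-.1)<.15: print(n,ce[i],q[i],X,rel(X)*1e3)
E
```

```text
t 26.25 tcp [ 0.4744 -0.1765  0.194 ] rail xy mm [ -21.7 -255.2] yhead -0.2 z [ 0.001 -0.001 -1.   ] F board [0.7 0. ] -0.2 gap 0.697 gf 0.0
side [316.72222222 164.51851852] [312 162  10   7  54] [0.62892039 0.12299232 0.068     ] [72.17605305 68.46107294]
top [272.90425532 172.95744681] [268 168  11  11  94] [0.62545372 0.11934922 0.068     ] [69.4767469  64.21798823]
```

View pics/g7.png

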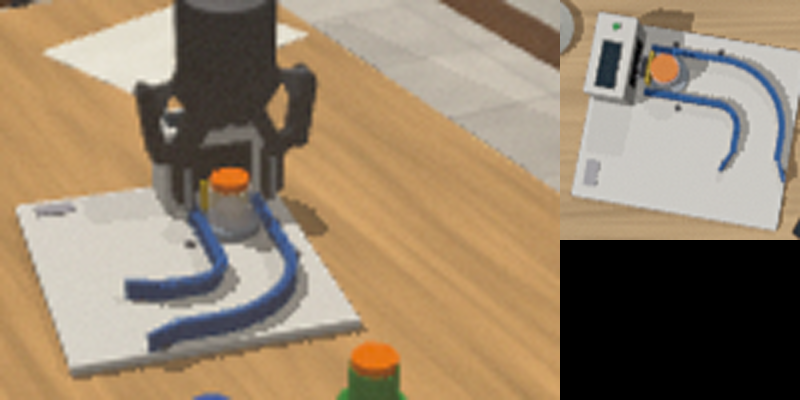

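The pot stands upright at (232,205), touching the plate. The lane is intact and the gripper is clear.

```bash
python3 -c "
from station import *
print(sign_off())"
```

```text
the job is handed in; nothing more can be done
None
```

The orange-lid pot stands upright at the end of the lane, with the seat plate pushed about 8 mm in to a hard stop (highest force read about 13 N), the gripper let go and clear, and the job handed in.

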